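# Put the depth micrometer and the square back in the gauge tray

## Task

Put the depth micrometer and the engineer's square away in the dark cutout tray with the turquoise floor: turn each to match its own recess and press it fully home against the sprung orange pads, so that it lies flat on the recess floor. Leave both tools released there, and do not disturb the brass bar in the tray or the clamp parts standing on the plate.

Things in the scene. Friction and masses are not known exactly. Their poses are not given: they have to be found in the camera images.
- tray: Gauge tray, fixed: dark block 156 (x) x 280 (y) x 21 mm high. Its turquoise-floored recesses are 13 mm deep (floor 8 mm above the plate) and 2.5 mm wider than the tool on every side, mouths bevelled 3 mm: a T (micrometer, tray +y side), an L (square, tray -y side) and, between the arms of the L, a rectangle filled by the brass bar, which stands 9 mm out. Origin: centre of underside; z up.
- depth_mic: T-shaped depth micrometer, about 420 g, lying flat. Steel base bar 18 (x, -40 to -22 mm) x 100 (y) x 24 high; black grip block 44 (x, -22 to 22) x 26 (y) x 30 high; round barrel, at most 24 thick, along +x from 22 to 80. Origin: underside of the grip block's middle, near the centre of mass; z up. Grip the block across y: once seated, its upper 17 mm stand above the tray.
- mic_tip (a point): End of the micrometer's barrel, projected to the underside: (80, 0, 0) mm in the micrometer's frame.
- mic_recess (a point): Point on the T recess's floor where the micrometer's origin belongs, (-20, 68, 8) mm in the tray frame; the seated micrometer's axes point as the tray's do. Two orange spring pads in the side walls here (tray +y and -y) overlap the tool by 2 mm each: laid in, it stays proud and tilted; a push straight down of some 5 to 15 N slides it to the floor, where it stays.
- mic_recess_tip (a point): Point on the floor of the T recess where mic_tip belongs: (60, 68, 8) mm in the tray frame.
- square: L-shaped engineer's square, about 480 g, lying flat. Dark stock 90 (x, -37 to 53 mm) x 22 (y, -11 to 11) x 30 high; bright blade 24 wide (x 29 to 53), 6 thick, 13 to 19 above the underside, along +y to y = 106. Origin: underside of the stock, on its middle line, 37 mm from its plain end; z up. Grip the stock across y at the origin: once seated, its upper 17 mm stand above the tray.
- square_tip (a point): End of the square's blade, projected to the underside: (41, 106, 0) mm in the square's frame.
- square_recess (a point): Point on the L recess's floor where the square's origin belongs, (-8, -111, 8) mm in the tray frame; the seated square's axes point as the tray's do. Two orange spring pads in the side walls here (tray +y and -y) overlap the tool by 2 mm each: laid in, it stays proud and tilted; a push straight down of some 5 to 15 N slides it to the floor, where it stays.
- square_recess_tip (a point): Point on the floor of the L recess where square_tip belongs: (33, -5, 8) mm in the tray frame.
- gauge_bar: Brass gauge bar 60 x 26 x 22 mm, loose in its own recess of the tray, to be left there. Origin: centre of the underside.
- clamp_knob: Black clamp knob, 44 mm across, 46 mm high, standing beyond the tray on the left; leave alone. Origin: centre of the underside.
- clamp_link: Dark steel oblong link 75 x 30 x 12 mm lying between the robot and the tray; leave alone. Origin: centre of the underside.
- clamp_knob2: A second black clamp knob of the same size, standing beyond the tray on the right; leave alone. Origin: centre of the underside.
Mind the look-alikes: they are no part of the job. Leave any brown or purple look-alike of the depth_mic alone.

How it is judged:
By the outcome, as a careful person would: the job done as asked, in the order asked, and still so for the second after the job is handed in, with the robot touching nothing.
It also fails if it takes over 61 s, if anything falls off the work surface, if the arm or the gripper's body presses on something with over 40 N, if the wrist force passes 120 N, or if a joint passes its speed limit or range.

## Robot

A 6-joint arm with a two-finger parallel gripper is mounted at the origin on the work surface. World frame = base frame: x ahead of the robot, y to its left, z up, the work surface at z = 0. Lengths are in m, angles in rad, forces in N, time in s.
With the tool pointing down it reaches from about 0.225 to 0.875 m from the base axis. Payload 3.4 kg.
Tool frame: the origin (TCP) lies midway between the tips of the shut fingers; the grasp point (between the pads) lies 19 mm behind it (r.tcp_to_grasp is the z of the grasp point in the tool frame, in m); z points along the fingers, y is the direction in which the jaws open and shut (so a half turn about z gives the same grasp; the last joint's range is limited). The gripper opens to 85 mm and grips with 20 to 120 N. Pads are 22 mm wide; open, the fingers measure 114 mm over their backs; the gripper's body (76 mm by 85 mm) begins 54 mm behind the grasp point. The pads swing forward as they close: fully open they stand 13 mm farther back than shut.
Start: joints at [0.986, 0.276, 1.505, -0, 1.361, -0.121], TCP at [0.257, 0.514, 0.231] pointing down, gripper open.
Joint ranges: [-2.89, 2.89], [-0.75, 2.08], [0.22, 2.7], [-1.18, 4.32], [0.11, 2.71], [-2.7, 2.7]. Speed limits (rad/s): [2.57, 2.57, 3.14, 3.14, 3.14, 3.14].

## Interface

Orientations are given as a rotation vector (axis times angle).
In Python, from cell import r, eyes, ticket gives the robot as it stands.
- The arm moves only by the tool drive_tool, never from a script. Its argument "motion" is a list of rows, each an object with "translation": the shift along the tool's x, y, z in m, a list of three; "twist": the turn, a rotation vector about the tool's x, y, z in rad, a list of three; "claw": the closure, from 0 (fully open) to 1 (shut). A call has 1 to 10 rows; each row shifts and turns the commanded pose from where the row before left it, along the tool's axes as they then stand; what a row does not reach is not made up. A row lasts 1/12 s, in which the tool goes at most 41.7 mm and 7.16 degrees, less where a joint would pass 70% of its speed; a pose out of reach is approached as far as the arm can. A call is refused whole if a number of a shift passes 0.0417 or a number of a turn 0.125, either way. A call with a gripper value outside its range is refused whole. The fingers move at their own pace and stop on an object; "grip_force" is the grip in N (left out, the last holds). Time passes only in rows, so rows that do not move let the fingers close. It gives the time, the measured TCP pose, the force and the opening at its end, in the units of the state.
- r.get_obs(): the state, without advancing time (a new reading comes with each control period).
- eyes.snapshot(name): name is "side" or "top"; returns a dict with "img" (420x560x3 uint8, red, green, blue), "fx", "fy", "cx", "cy" (pixels), "k1" (the pictures are not rectified: a ray, as slopes to the right and down, at radius r is drawn at 1 + k1 r^2 times it, then the intrinsics apply), "rvec" (rotation vector, rad) and "tvec" (3), from world to camera coordinates, as OpenCV has them. Camera axes: x right, y down, z forward; pixel columns grow to the right and rows downward; lengths in m; the calibration is good to about 2 mm. A picture is of the moment at which its call begins. There is no depth.
- ticket.close_job(): hands the job in, once; it reports no verdict.
Trained networks look in the newest picture that a camera, given by its name, has taken for a name from the list of things; names that differ only in an ending like _2 or _b are one class to them, and where a whole thing is asked for, a point or a joint stands for the part that bears it (a point fixed in the world has none). Each returns a list of dicts, best first, with "confidence" (0 to 1); they miss things now and then, are a little off and sometimes report something else, mostly with a low value. They report only what shows in the picture. A call takes as long as a camera call. They do not tell look-alikes from the thing itself.
- eyes.spot_in(camera, query): "bbox" ([left, top, width, height] in pixels, round what is visible of it).
- eyes.regions_of(camera, query): "pixels" (420x560 bool, what is visible of it) and "bbox" ([left, top, width, height] in pixels, round what is visible of it).
- eyes.landmark_of(camera, query): "position" ([row, column] in pixels: a listed point, or the origin of a listed thing).
The state is a dict: "t": time; "joint_pos": joint angles; "dq": joint speeds; "joint_efforts": joint torques, N m; "ee_pos": TCP position; "ee_rot": TCP orientation; "force": force on the tool from outside, world axes, zero at the start; "torque": the same for the moment, N m; "finger_gap": finger opening in m.
Only numpy, scipy, OpenCV 4.12 (cv2) and the standard library are available. Lean on these libraries where they do the work, as an engineer would, in place of code of your own. Each camera call takes 0.05 s, during which the arm holds its last target.

## Working session

There is one attempt and no reset: what is moved stays moved. The work goes in short steps, Python scripts to look and compute and a tool call to move; the robot and the scene stay as the last step left them, time stands still between calls to the robot, and variables do not carry over. Pictures are saved under pics/ and viewed, and the job is handed in when it is done.

Besides the shell and the picture viewer there is one more tool, called after "Call:" by a JSON object that holds its "api" and its "payload", one argument or row to a line. drive_tool: Moves the arm, as the interface text tells. Its arguments: {"type":"object","properties":{"motion":{"type":"array","items":{"type":"object","properties":{"translation":{"type":"array","items":{"type":"number"}},"twist":{"type":"array","items":{"type":"number"}},"claw":{"type":"number"}}}},"grip_force":{"type":"number"}},"required":["motion"]}

```bash
ls; mkdir -p pics
python3 - <<'E'
from cell import r,eyes,ticket
import cv2,numpy as np
o=r.get_obs();print(o, r.tcp_to_grasp)
for n in("top","side"):
    s=eyes.snapshot(n);cv2.imwrite(f"pics/{n}0.png",s["img"][:,:,::-1]);print({k:s[k] for k in s if k!="img"})
    for q in("tray","depth_mic","mic_tip","mic_recess","mic_recess_tip","square","square_tip","square_recess","square_recess_tip","gauge_bar","clamp_link","clamp_knob"):
        print(n,q,[(np.round(d["position"]),round(d["confidence"],2)) for d in eyes.landmark_of(n,q)])
E
```

```text
pics
{'t': 0.0, 'joint_pos': array([ 9.86010922e-01,  2.76614731e-01,  1.50615097e+00,  1.18862580e-05,
        1.36068837e+00, -1.21014774e-01]), 'dq': array([ 6.92619838e-04,  1.28135741e-03, -8.93636339e-04,  1.86133441e-06,
        2.71272561e-04, -1.84910745e-04]), 'joint_efforts': array([-9.58075107e-04, -4.16783559e+01, -2.45804054e+01, -3.49998372e-04,
        1.14454975e-02, -1.58709408e-06]), 'ee_pos': array([0.25692428, 0.51381348, 0.23042135]), 'ee_rot': array([-7.21831335e-01, -3.05686867e+00,  2.73683620e-03]), 'force': array([ 0.12075135, -0.02308491,  0.73997888]), 'torque': array([ 0.01113136, -0.03817805,  0.02012603]), 'finger_gap': 0.08563852299086354} -0.0187
{'fx': 419.37648627719153, 'fy': 419.37648627719153, 'cx': 278.2712386824593, 'cy': 209.1308716392069, 'k1': -0.008284634966552629, 'rvec': array([ 2.13108876, -2.17117296,  0.17672984]), 'tvec': array([0.02857814, 0.54837847, 1.177147  ])}
top tray [(array([198., 273.]), 0.61)]
top depth_mic [(array([213., 162.]), 0.93), (array([271., 114.]), 0.75), (array([290., 180.]), 0.7)]
top mic_tip [(array([194., 177
[... 893 characters left out ...]
, 294.]), 0.82)]
side depth_mic [(array([153., 179.]), 0.62), (array([190., 185.]), 0.59)]
side mic_tip [(array([157., 255.]), 0.82), (array([204., 185.]), 0.69), (array([143., 192.]), 0.67)]
side mic_recess [(array([194., 280.]), 0.84)]
side mic_recess_tip [(array([187., 302.]), 0.65)]
side square [(array([324., 345.]), 0.7), (array([231., 304.]), 0.43)]
side square_tip [(array([309., 304.]), 0.58)]
side square_recess [(array([232., 306.]), 0.69)]
side square_recess_tip [(array([204., 301.]), 0.66)]
side gauge_bar [(array([218., 292.]), 0.65), (array([230., 306.]), 0.24)]
side clamp_link [(array([258., 256.]), 0.77), (array([246., 390.]), 0.25)]
side clamp_knob [(array([157., 303.]), 0.59)]
```

Run:
```python
import cv2
a=cv2.imread("pics/top0.png");cv2.imwrite("pics/top0c.png",cv2.resize(a[120:320,80:450],None,fx=2.15,fy=2.15,interpolation=cv2.INTER_CUBIC))
```

```text
(no output)
```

View pics/top0.png

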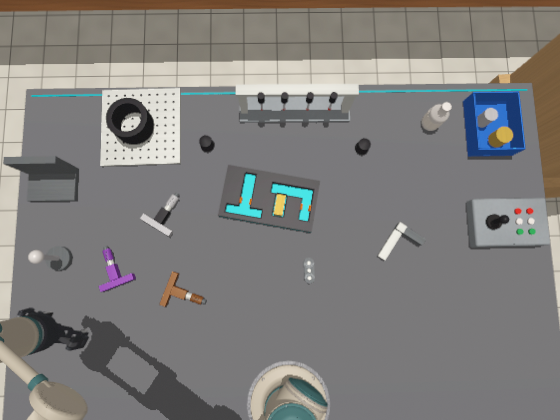

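View pics/side0.png

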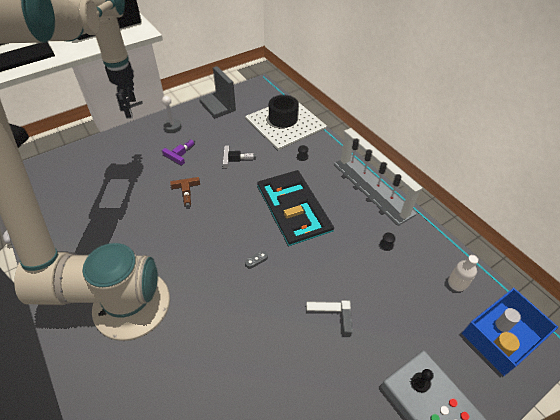

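```bash
sleep 1
```

```text
(no output)
```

View pics/top0c.png

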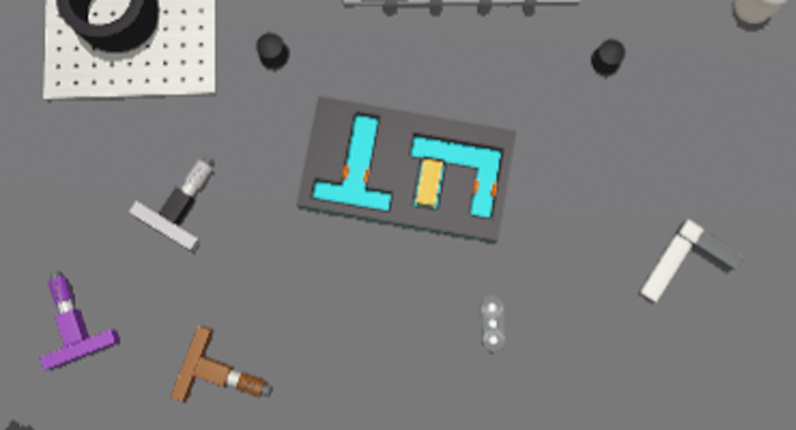

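The targets show clearly. The mic candidates in the top view are the steel/black one (162,213), the brown one (180,290) and the purple one (114,271). I choose the steel/black one. The square is at (402,238), and the tray at (270,198) with its T on the left and L on the right. Next I fit poses with a small silhouette model.

```bash
cat > h.py <<'E'
import cv2,numpy as np
from scipy.optimize import minimize
SS=3
class Cam:
    def __init__(s,d,off=(0,0)):
        s.img=d["img"];s.K=np.array([[d["fx"],0,d["cx"]],[0,d["fy"],d["cy"]],[0,0,1]]);s.D=np.array([d["k1"],0,0,0,0.])
        s.R=cv2.Rodrigues(np.array(d["rvec"]))[0];s.t=np.array(d["tvec"]);s.rv=np.array(d["rvec"]);s.c=-s.R.T@s.t
    def rays(s,uv):
        p=cv2.undistortPoints(np.array(uv,float).reshape(-1,1,2),s.K,s.D)[:,0]
        return np.c_[p,np.ones(len(p))]@s.R
    def px(s,X): return cv2.projectPoints(np.array(X,float).reshape(-1,1,3),s.rv,s.t,s.K,s.D)[0][:,0]
    def onz(s,uv,z):
        d=s.rays(uv);return s.c+d*((z-s.c[2])/d[:,2])[:,None]
MIC=[(-40,-22,-50,50,0,24),(-22,22,-13,13,0,30),(22,80,-11,11,1,23)]
SQ=[(-37,53,-11,11,0,30),(29,53,11,106,13,19)]
def hit(c,d,boxes,pose):
    x,y,yaw=pose[:3];z=pose[3] if len(pose)>3 else 0
    C,S=np.cos(yaw),np.sin(yaw);Rm=np.array([[C,S,0],[-S,C,0],[0,0,1]])
    o=Rm@(c-np.array([x,y,z]));dd=d@Rm.T
    m=np.zeros(len(d),bool)
    for b in boxes:
        b=np.array(b)/1e3;lo=b[::2];hi=b[1::2]
        t1=(lo-o)/dd;t2=(hi-o)/dd
        m|=np.minimum(t1,t2).max(1)<np.maximum(t1,t2).min(1)
    return m
def grid(cam,box):
    x0,y0,x1,y1=box
    g=(np.arange(SS)+.5)/SS-.5
    u=(np.arange(x0,x1)[:,None]+g).ravel();v=(np.arange(y0,y1)[:,None]+g).ravel()
    U,V=np.meshgrid(u,v);return cam.rays(np.c_[U.ravel(),V.ravel()]),(y1-y0,x1-x0)
def render(f,rays,shape):
    return f(rays).reshape(shape[0],SS,shape[1],SS).mean((1,3))
def fit(views,fn,p0,scale=(.006,.006,.06)):
    """views: list of (cam,box,softmask)"""
    G=[(c,)+grid(c,b)+(m,) for c,b,m in views]
    def cost(p):
        return sum(((render(lambda d:fn(c,d,p),ry,sh)-m)**2).sum() for c,ry,sh,m in G)
    best=None
    for k in range(3):
        st=np.array(p0,float)
        sim=np.array([st]+[st+np.eye(len(st))[i]*scale[i]*(1 if k==0 else -.5/k) for i in range(len(st))])
        q=minimize(cost,st,method="Nelder-Mead",options=dict(initial_simplex=sim,xatol=1e-5,fatol=1e-3,maxiter=300))
        p0=q.x
    return q.x,q.fun,sum(m.sum() for *_,m in G)
def trayfloor(c,d,p):
    x,y,yaw=p[:3];C,S=np.cos(yaw),np.sin(yaw)
    def ins(z,g):
        P=c+d*((z-c[2])/d[:,2])[:,None];a=P[:,0]-x;b=P[:,1]-y
        X=(C*a+S*b)*1e3;Y=(-S*a+C*b)*1e3
        def rc(x0,x1,y0,y1):return (X>x0-g)&(X<x1+g)&(Y>y0-g)&(Y<y1+g)
        mx,my=X+20,Y-68
        T=rc(-60,-42,18,118)|rc(-42,2,55,81)|rc(2,60,56,80)
        L=rc(-45,45,-122,-100)|rc(21,45,-111,-5)
        B=np.zeros(len(X),bool)
        return T|L
    return ins(.008,2.5)&ins(.018,2.5)&ins(.021,5.5)
E
python3 - <<'E'
from cell import eyes
from h import *
for n in("top","side"):
    d=eyes.snapshot(n);im=d["img"];np.save(f"{n}.npy",im)
    import pickle;pickle.dump(d,open(f"{n}.pkl","wb"))
    rows=[]
    for q in("depth_mic","square","tray"):
        R=eyes.regions_of(n,q)
        for i,k in enumerate(R):
            print(n,q,k["confidence"],k["bbox"],k["pixels"].sum())
            if i<3: np.save(f"m_{n}_{q}_{i}.npy",k["pixels"])
E
python3 - <<'E'
import cv2
a=cv2.imread("pics/top0.png");b=cv2.imread("pics/side0.png")
f=lambda im,x,y,w,h:cv2.resize(im[y:y+h,x:x+w],(390,290),interpolation=cv2.INTER_NEAREST)
import numpy as np
cv2.imwrite("pics/crops.png",np.vstack([np.hstack([f(a,130,180,66,49),f(a,368,215,66,49)]),np.hstack([f(b,210,130,66,49),f(b,300,290,66,49)])]))
E
```

```text
top depth_mic 0.96 [162.2, 271.3, 43.8, 37.1] 497
top depth_mic 0.78 [97.9, 247.0, 34.4, 42.8] 570
top depth_mic 0.63 [139.6, 191.0, 38.4, 48.3] 581
top square 0.57 [380.0, 224.9, 44.4, 35.3] 615
top square 0.33 [218.4, 163.3, 100.9, 69.3] 4933
top tray 0.79 [220.9, 165.4, 98.2, 66.8] 4709
top tray 0.35 [379.3, 222.9, 44.6, 35.0] 571
side depth_mic 0.69 [169.9, 175.9, 31.4, 32.0] 387
side depth_mic 0.66 [162.1, 139.1, 29.8, 27.5] 304
side square 0.88 [304.9, 297.8, 48.6, 39.2] 708
side tray 0.83 [257.5, 170.3, 75.2, 76.9] 3118
```

View pics/crops.png

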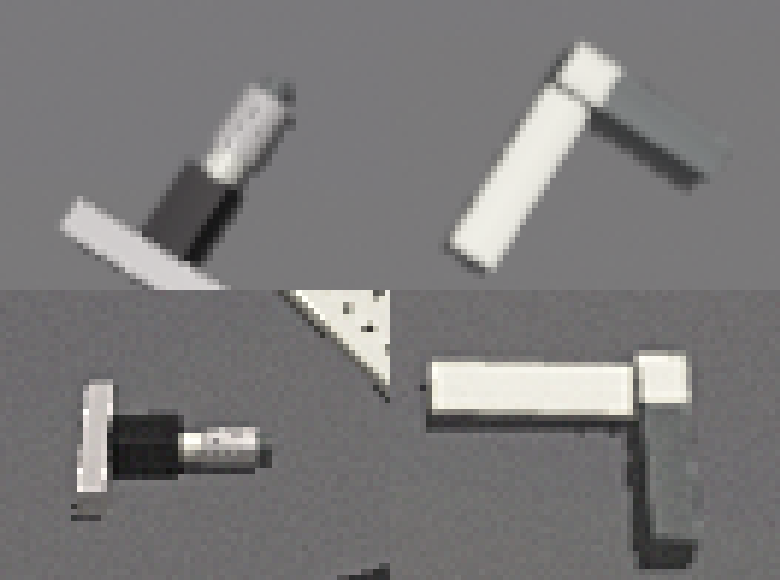

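The crops show the square's bright blade with a bright corner inlay on the stock, and the mic's bright base with its black block. I'll fit the bright top faces and the turquoise floor.

```bash
cat >> h.py <<'E'
def faces(F):
    def fn(c,d,p):
        x,y,yaw=p[:3];z0=p[3] if len(p)>3 else 0;C,S=np.cos(yaw),np.sin(yaw);m=np.zeros(len(d),bool)
        for x0,x1,y0,y1,z in F:
            P=c+d*((z/1e3+z0-c[2])/d[:,2])[:,None];a=P[:,0]-x;b=P[:,1]-y
            X=(C*a+S*b)*1e3;Y=(-S*a+C*b)*1e3
            m|=(X>x0)&(X<x1)&(Y>y0)&(Y<y1)
        return m
    return fn
SQF=faces([(29,53,11,106,19),(29,53,-11,11,30)])
MICF=faces([(-40,-22,-50,50,24)])
def bright(img,box,bg,wh):
    x0,y0,x1,y1=box;g=img[y0:y1,x0:x1].astype(float).mean(2);return np.clip((g-bg)/(wh-bg),0,1)
def turq(img,box):
    x0,y0,x1,y1=box;g=img[y0:y1,x0:x1].astype(float);return np.clip((np.minimum(g[...,1],g[...,2])-g[...,0]-15)/170,0,1)
def wire(cam,img,boxes,pose,col,s):
    x,y,yaw=pose[:3];z=pose[3] if len(pose)>3 else 0
    for b in boxes:
        b=np.array(b)/1e3
        V=np.array([[b[i],b[2+j],b[4+k]] for k in(0,1) for i,j in((0,0),(1,0),(1,1),(0,1))])
        C,S=np.cos(yaw),np.sin(yaw);W=np.c_[x+C*V[:,0]-S*V[:,1],y+S*V[:,0]+C*V[:,1],z+V[:,2]]
        p=(cam.px(W)+.5)*s
        for a,e in[(0,1),(1,2),(2,3),(3,0),(4,5),(5,6),(6,7),(7,4),(0,4),(1,5),(2,6),(3,7)]:
            cv2.line(img,tuple(int(v) for v in p[a]),tuple(int(v) for v in p[e]),col,1,cv2.LINE_AA)
E
python3 - <<'E'
from h import *
import pickle
cams={n:Cam(pickle.load(open(n+".pkl","rb"))) for n in("top","side")}
t,s=cams["top"],cams["side"]
print("top",t.c,"side",s.c)
def z0(uv,z):return t.onz([uv],z)[0]
b={"tray":{"top":(215,160,325,238),"side":(250,165,340,250)},"sq":{"top":(378,218,412,265),"side":(302,292,354,330)},"mic":{"top":(136,210,176,240),"side":(220,144,231,174)}}
g=t.img[210:240,136:176].mean(2);print(np.percentile(g,[10,50,90,97]),np.percentile(s.img[144:174,220:231].mean(2),[10,50,90,97]),np.percentile(t.img[218:265,378:412].mean(2),[10,50,90,97]),np.percentile(s.img[292:330,302:354].mean(2),[10,50,90,97]))
tq=turq(t.img,b["tray"]["top"]);print("turq max",tq.max())
res={}
def run(name,fn,mk,guess):
    for vs in(("top",),("side",),("top","side")):
        v=[(cams[n],b[name][n],mk(n,b[name][n])) for n in vs]
        p,f,m=fit(v,fn,guess);print(name,vs,np.round(p,4),"deg",np.degrees(p[2]).round(2),"cost",round(f,1),"mask",round(m,1))
    res[name]=p
g=z0((270,198),.01);a=z0((283,118+0),0)
ctr=z0((270,198),.01);print(ctr)
v=z0((306,208),.008)-z0((243,205),.008);print(v)
run("tray",trayfloor,lambda n,bx:turq(cams[n].img,bx),[ctr[0],ctr[1],-.2])
P=z0((162,212),.03);Q=z0((177,194),.012);print(P,Q)
run("mic",MICF,lambda n,bx:bright(cams[n].img,bx,125,205),[P[0],P[1],np.arctan2(Q[1]-P[1],Q[0]-P[0])])
A=z0((402,229),.03);B=z0((384,256),.019);d=A-B;yaw=np.arctan2(-d[1],-d[0])-np.pi/2
C,S=np.cos(yaw),np.sin(yaw)
run("sq",SQF,lambda n,bx:bright(cams[n].img,bx,130,225),[A[0]-C*.041,A[1]-S*.041,yaw])
np.save("poses.npy",res,allow_pickle=True)
for n,c in cams.items():
    im=cv2.resize(c.img[:,:,::-1],None,fx=5,fy=5,interpolation=cv2.INTER_NEAREST)
    wire(c,im,MIC,res["mic"],(0,0,255),5);wire(c,im,SQ,res["sq"],(0,0,255),5)
    wire(c,im,[(-78,78,-140,140,0,21),(-62.5,-39.5,15.5,120.5,8,21),(-47.5,47.5,-124.5,-97.5,8,21)],res["tray"],(0,0,255),5)
    f=lambda k:im[b[k][n][1]*5-60:b[k][n][3]*5+60,b[k][n][0]*5-60:b[k][n][2]*5+140]
    for k in res:cv2.imwrite(f"pics/w_{n}_{k}.png",f(k))
E
python3 - <<'E'
import cv2,numpy as np
L=[]
for n in("top","side"):
    L.append(np.hstack([cv2.resize(cv2.imread(f"pics/w_{n}_{k}.png"),(266,266)) for k in("mic","sq","tray")]))
cv2.imwrite("pics/w.png",np.vstack(L))
E
```

```text
top [0.36866886 0.03868581 1.24490859] side [ 0.0391701  -0.67797212  1.05384092]
[ 72.63333333 121.66666667 206.         210.33333333] [ 64.93333333 108.66666667 202.43333333 219.17333333] [121.         121.66666667 232.         234.33333333] [ 98.33333333 111.33333333 233.66666667 238.58333333]
turq max 0.8529411764705882
[0.58747197 0.04189665 0.01      ]
[-0.01235261 -0.18786805  0.        ]Traceback (most recent call last):
  File "<stdin>", line 19, in <module>
  File "<stdin>", line 14, in run
  File "h.py", line 42, in fit
    q=minimize(cost,st,method="Nelder-Mead",options=dict(initial_simplex=sim,xatol=1e-5,fatol=1e-3,maxiter=300))
    res = _minimize_neldermead(fun, x0, args, callback, bounds=bounds,
                               **options)
    fsim[k] = func(sim[k])
              ~~~~^^^^^^^^
    fx = function(np.copy(x), *(wrapper_args + args))
  File "h.py", line 37, in cost
    return sum(((render(lambda d:fn(c,d,p),ry,sh)-m)**2).sum() for c,ry,sh,m in G)
  File "h.py", line 37, in <genexpr>
    return sum(((render(lambda d:fn(c,d,p),ry,sh)-m)**2).sum() for c,ry,sh,m 
[... 209 characters left out ...]
    return sum(((render(lambda d:fn(c,d,p),ry,sh)-m)**2).sum() for c,ry,sh,m in G)
                                 ~~^^^^^^^
  File "h.py", line 56, in trayfloor
    return ins(.008,2.5)&ins(.018,2.5)&ins(.021,5.5)
           ~~~^^^^^^^^^^
  File "h.py", line 48, in ins
    P=c+d*((z-c[2])/d[:,2])[:,None];a=P[:,0]-x;b=P[:,1]-y
              ~^^^
TypeError: 'Cam' object is not subscriptable
[ WARN:0@0.015] global loadsave.cpp:275 findDecoder imread_('pics/w_top_mic.png'): can't open/read file: check file path/integrity
Traceback (most recent call last):
cv2.error: OpenCV(4.12.0) /io/opencv/modules/imgproc/src/resize.cpp:4208: error: (-215:Assertion failed) !ssize.empty() in function 'resize'
```

```bash
sed -i 's/fn(c,d,p),ry,sh/fn(c.c,d,p),ry,sh/; s#-15)/170#-10)/140#' h.py
cat > est.py <<'E'
from h import *
import pickle
cams={n:Cam(pickle.load(open(n+".pkl","rb"))) for n in("top","side")}
t,s=cams["top"],cams["side"]
def z0(uv,z):return t.onz([uv],z)[0]
b={"tray":{"top":(215,160,325,238),"side":(250,165,340,250)},"sq":{"top":(378,218,412,265),"side":(302,292,354,330)},"mic":{"top":(136,210,176,240),"side":(220,144,231,174)}}
res={}
def run(name,fn,mk,guess):
    for vs in(("top",),("side",),("top","side")):
        v=[(cams[n],b[name][n],mk(n,b[name][n])) for n in vs]
        p,f,m=fit(v,fn,guess);print(name,vs,np.round(p,4),"deg",np.degrees(p[2]).round(2),"cost",round(f,1),"mask",round(m,1))
    res[name]=p
ctr=z0((270,198),.01)
run("tray",trayfloor,lambda n,bx:turq(cams[n].img,bx),[ctr[0],ctr[1],-.2])
P=z0((162,212),.03);Q=z0((177,194),.012);print(P,Q)
run("mic",MICF,lambda n,bx:bright(cams[n].img,bx,125,205),[P[0],P[1],np.arctan2(Q[1]-P[1],Q[0]-P[0])])
A=z0((402,229),.03);B=z0((384,256),.019);d=A-B;yaw=np.arctan2(-d[1],-d[0])-np.pi/2
C,S=np.cos(yaw),np.sin(yaw)
run("sq",SQF,lambda n,bx:bright(cams[n].img,bx,130,225),[A[0]-C*.041,A[1]-S*.041,yaw])
np.save("poses.npy",res,allow_pickle=True)
for n,c in cams.items():
    im=cv2.resize(c.img[:,:,::-1],None,fx=5,fy=5,interpolation=cv2.INTER_NEAREST)
    wire(c,im,MIC,res["mic"],(0,0,255),5);wire(c,im,SQ,res["sq"],(0,0,255),5)
    wire(c,im,[(-78,78,-140,140,0,21),(-62.5,-39.5,15.5,120.5,8,21),(-47.5,47.5,-124.5,-97.5,8,21)],res["tray"],(0,0,255),5)
    f=lambda k:im[b[k][n][1]*5-60:b[k][n][3]*5+60,b[k][n][0]*5-60:b[k][n][2]*5+140]
    for k in res:cv2.imwrite(f"pics/w_{n}_{k}.png",f(k))
L=[]
for n in("top","side"):
    L.append(np.hstack([cv2.resize(cv2.imread(f"pics/w_{n}_{k}.png"),(266,266)) for k in("mic","sq","tray")]))
cv2.imwrite("pics/w.png",np.vstack(L))
E
python3 est.py
```

```text
tray ('top',) [ 0.5872  0.0453 -0.1947] deg -11.16 cost 69.3 mask 1152.9
tray ('side',) [ 0.5857  0.0449 -0.1927] deg -11.04 cost 49.4 mask 584.5
tray ('top', 'side') [ 0.5868  0.0451 -0.1932] deg -11.07 cost 125.4 mask 1737.4
[0.54791405 0.35749298 0.03      ] [0.60400294 0.31879041 0.012     ]
mic ('top',) [ 0.5393  0.3612 -0.5594] deg -32.05 cost 2.9 mask 203.1
mic ('side',) [ 0.537   0.3595 -0.5648] deg -32.36 cost 3.5 mask 76.7
mic ('top', 'side') [ 0.5389  0.3614 -0.5615] deg -32.17 cost 9.9 mask 279.8
sq ('top',) [ 0.4673 -0.3738  0.9618] deg 55.11 cost 4.0 mask 335.1
sq ('side',) [ 0.4665 -0.3746  0.9607] deg 55.04 cost 4.2 mask 341.0
sq ('top', 'side') [ 0.467  -0.3742  0.9633] deg 55.19 cost 11.8 mask 676.1
```

View pics/w.png

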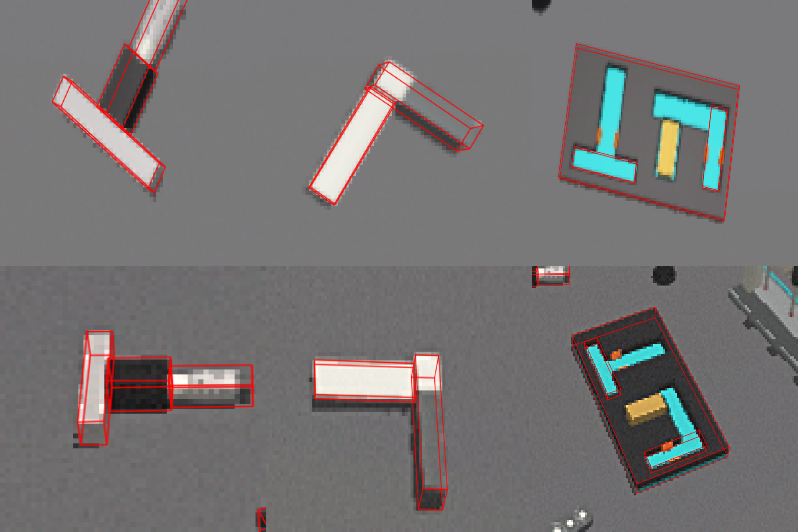

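Both cameras agree within about 2 mm and the wireframes fit well. The mic is at (0.539, 0.361) at -32°, the square at (0.467, -0.374) at 55°, and the tray at (0.587, 0.045) at -11.1°. The next helper turns a target into tool-axis deltas.

```bash
cat > go.py <<'E'
import sys
from cell import r
import numpy as np
from scipy.spatial.transform import Rotation as Ro
def go(x,y,z,yawdeg,n=None):
    o=r.get_obs();R=Ro.from_rotvec(o["ee_rot"]).as_matrix()
    a=np.radians(yawdeg);yt=np.array([np.cos(a),np.sin(a),0]);zt=np.array([0,0,-1.]);xt=np.cross(yt,zt)
    Rt=np.c_[xt,yt,zt]
    tw=Ro.from_matrix(R.T@Rt).as_rotvec()
    d=np.array([x,y,z])-o["ee_pos"]
    print("t",round(o["t"],2),"pos",o["ee_pos"].round(4),"yaw",np.degrees(np.arctan2(R[1,1],R[0,1])).round(2),"gap",round(o["finger_gap"],4),"F",o["force"].round(1))
    print("turn first twist",tw.round(4),"then total tool shift",(Rt.T@d).round(4))
    print("or shift in present axes",(R.T@d).round(4))
if __name__=="__main__": go(*map(float,sys.argv[1:]))
E
python3 go.py 0.539 0.361 0.10 57.9
python3 - <<'E'
from h import *
import pickle
p=np.load("poses.npy",allow_pickle=True).item();t=Cam(pickle.load(open("top.pkl","rb")))
for uv in((279.5,204),):
    P=t.onz([uv],.03)[0];x,y,a=p["tray"];C,S=np.cos(a),np.sin(a);d=P-[x,y,0];print(C*d[0]+S*d[1],-S*d[0]+C*d[1])
for q in((-.020,.068),(-.008,-.111)):
    x,y,a=p["tray"];C,S=np.cos(a),np.sin(a);print(x+C*q[0]-S*q[1],y+S*q[0]+C*q[1])
E
```

```text
t 1.7 pos [0.2572 0.5143 0.2313] yaw 63.43 gap 0.0855 F [ 0.  -0.7  0.3]
turn first twist [0.0001 0.     0.0965] then total tool shift [-0.3201  0.0199  0.1313]
or shift in present axes [-0.3206 -0.0111  0.1313]
-0.014869391157851103 -0.03431274957790813
0.5801797815309064 0.11566419358479418
0.557591663200211 -0.06230989697413662
```

Call:
{"api": "drive_tool", "payload": {
  "motion": [
    {"twist":[0,0,0.0965],"translation":[0,0,0],"claw":0.2},
    {"translation":[-0.035,0.0022,0.0146],"claw":0.2},
    {"translation":[-0.035,0.0022,0.0146],"claw":0.2},
    {"translation":[-0.035,0.0022,0.0146],"claw":0.2},
    {"translation":[-0.035,0.0022,0.0146],"claw":0.2},
    {"translation":[-0.035,0.0022,0.0146],"claw":0.2},
    {"translation":[-0.035,0.0022,0.0146],"claw":0.2},
    {"translation":[-0.035,0.0022,0.0146],"claw":0.2},
    {"translation":[-0.035,0.0022,0.0146],"claw":0.2},
    {"translation":[-0.035,0.0022,0.0146],"claw":0.2}
  ]
}}

```text
$.motion[1]: bad value
```

```bash
python3 go.py 0.539 0.361 0.016 57.9
```

```text
t 1.7 pos [0.2572 0.5143 0.2313] yaw 63.43 gap 0.0855 F [ 0.  -0.7  0.3]
turn first twist [0.0001 0.     0.0965] then total tool shift [-0.3201  0.0199  0.2153]
or shift in present axes [-0.3206 -0.0111  0.2153]
```

Every row needs a twist.

Call:
{"api": "drive_tool", "payload": {
  "motion": [
    {"twist":[0,0,0.0965],"translation":[0,0,0],"claw":0.2},
    {"translation":[-0.035,0.0022,0.0146],"twist":[0,0,0],"claw":0.2},
    {"translation":[-0.035,0.0022,0.0146],"twist":[0,0,0],"claw":0.2},
    {"translation":[-0.035,0.0022,0.0146],"twist":[0,0,0],"claw":0.2},
    {"translation":[-0.035,0.0022,0.0146],"twist":[0,0,0],"claw":0.2},
    {"translation":[-0.035,0.0022,0.0146],"twist":[0,0,0],"claw":0.2},
    {"translation":[-0.035,0.0022,0.0146],"twist":[0,0,0],"claw":0.2},
    {"translation":[-0.035,0.0022,0.0146],"twist":[0,0,0],"claw":0.2},
    {"translation":[-0.035,0.0022,0.0146],"twist":[0,0,0],"claw":0.2},
    {"translation":[-0.035,0.0022,0.0146],"twist":[0,0,0],"claw":0.2}
  ]
}}

```text
t: 2.53
ee_pos: [0.5361, 0.3627, 0.0993]
ee_rot: [0.869, 3.019, 0.0]
force: [1.2, -0.2, -0.1]
finger_gap: 0.0683
```

```bash
python3 go.py 0.539 0.361 0.016 57.9
```

```text
t 2.53 pos [0.5361 0.3627 0.0993] yaw 57.89 gap 0.0683 F [ 1.2 -0.2 -0.1]
turn first twist [ 0.0003  0.     -0.0002] then total tool shift [-0.0034  0.0001  0.0833]
or shift in present axes [-0.0034  0.0001  0.0833]
```

Call:
{"api": "drive_tool", "payload": {
  "motion": [
    {"translation":[-0.005,0,0.02],"twist":[0,0,0],"claw":0.2},
    {"translation":[0,0,0.025],"twist":[0,0,0],"claw":0.2},
    {"translation":[0,0,0.02],"twist":[0,0,0],"claw":0.2},
    {"translation":[0,0,0.012],"twist":[0,0,0],"claw":0.2},
    {"translation":[0,0,0.006],"twist":[0,0,0],"claw":0.2},
    {"translation":[0,0,0],"twist":[0,0,0],"claw":0.2}
  ],
  "grip_force": 70
}}

```text
t: 3.03
ee_pos: [0.5381, 0.3608, 0.0157]
ee_rot: [-0.868, -3.018, 0.002]
force: [-0.4, 0.4, -0.2]
finger_gap: 0.0679
```

```bash
python3 go.py 0.539 0.361 0.016 57.9
python3 - <<'E'
from cell import eyes
import cv2
s=eyes.snapshot("side")["img"][:,:,::-1];t=eyes.snapshot("top")["img"][:,:,::-1]
import numpy as np
cv2.imwrite("pics/g1.png",np.hstack([cv2.resize(s[100:200,180:280],(400,400),interpolation=2),cv2.resize(t[160:260,110:210],(400,400),interpolation=2)]))
E
```

```text
t 3.03 pos [0.5381 0.3608 0.0157] yaw 57.91 gap 0.0679 F [-0.4  0.4 -0.2]
turn first twist [-0.002  -0.0012  0.0002] then total tool shift [-0.0007  0.0007 -0.0003]
or shift in present axes [-0.0007  0.0007 -0.0003]
```

View pics/g1.png

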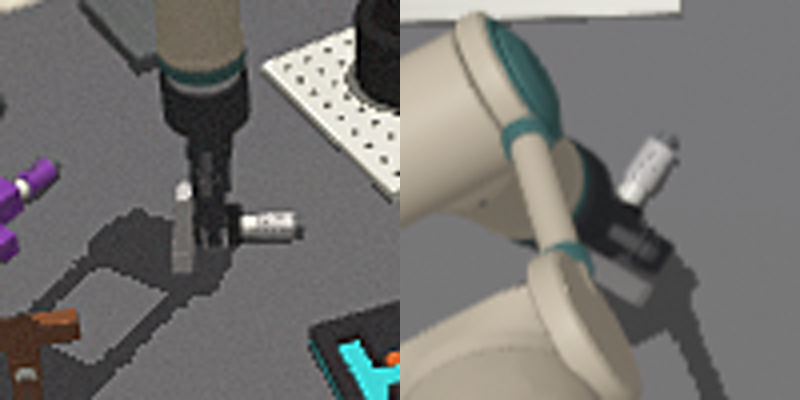

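The fingers straddle the black block between the base (left) and the barrel. I'll close.

Call:
{"api": "drive_tool", "payload": {
  "motion": [
    {"translation":[0,0,0],"twist":[0,0,0],"claw":1},
    {"translation":[0,0,0],"twist":[0,0,0],"claw":1},
    {"translation":[0,0,0],"twist":[0,0,0],"claw":1},
    {"translation":[0,0,0],"twist":[0,0,0],"claw":1},
    {"translation":[0,0,0],"twist":[0,0,0],"claw":1},
    {"translation":[0,0,0],"twist":[0,0,0],"claw":1},
    {"translation":[0,0,0],"twist":[0,0,0],"claw":1}
  ]
}}

```text
t: 3.72
ee_pos: [0.5393, 0.3613, 0.0182]
ee_rot: [0.868, 3.018, 0.002]
force: [-1.5, -1.0, 6.6]
finger_gap: 0.0241
```

```bash
python3 go.py 0.5802 0.1157 0.085 78.9
```

```text
t 3.72 pos [0.5393 0.3613 0.0182] yaw 57.91 gap 0.0241 F [-1.5 -1.   6.6]
turn first twist [ 0.0014  0.0011 -0.3664] then total tool shift [-0.0874 -0.2332 -0.0668]
or shift in present axes [-0.1652 -0.1863 -0.0669]
```

Call:
{"api": "drive_tool", "payload": {
  "motion": [
    {"translation":[0,0,-0.01],"twist":[0,0,0],"claw":1},
    {"translation":[0,0,-0.025],"twist":[0,0,0],"claw":1},
    {"translation":[0,0,-0.03],"twist":[0,0,0],"claw":1},
    {"translation":[0,0,-0.01],"twist":[0,0,0],"claw":1},
    {"translation":[0,0,0],"twist":[0,0,-0.0916],"claw":1},
    {"translation":[0,0,0],"twist":[0,0,-0.0916],"claw":1},
    {"translation":[0,0,0],"twist":[0,0,-0.0916],"claw":1},
    {"translation":[0,0,0],"twist":[0,0,-0.0916],"claw":1},
    {"translation":[-0.005,-0.013,0],"twist":[0,0,0],"claw":1},
    {"translation":[-0.011,-0.03,0],"twist":[0,0,0],"claw":1}
  ]
}}

```text
t: 4.55
ee_pos: [0.5458, 0.318, 0.0912]
ee_rot: [-0.301, -3.127, -0.003]
force: [0.7, -0.6, -2.8]
finger_gap: 0.0241
```

```bash
python3 go.py 0.5802 0.1157 0.085 78.9
```

```text
t 4.55 pos [0.5458 0.318  0.0912] yaw 79.0 gap 0.0241 F [ 0.7 -0.6 -2.8]
turn first twist [ 0.0022 -0.0005  0.0017] then total tool shift [-0.0727 -0.1919  0.0062]
or shift in present axes [-0.0724 -0.192   0.0057]
```

Call:
{"api": "drive_tool", "payload": {
  "motion": [
    {"translation":[-0.011,-0.03,0],"twist":[0,0,0],"claw":1},
    {"translation":[-0.013,-0.035,0],"twist":[0,0,0],"claw":1},
    {"translation":[-0.013,-0.035,0],"twist":[0,0,0],"claw":1},
    {"translation":[-0.013,-0.035,0],"twist":[0,0,0],"claw":1},
    {"translation":[-0.011,-0.029,0],"twist":[0,0,0],"claw":1},
    {"translation":[-0.007,-0.018,0],"twist":[0,0,0],"claw":1},
    {"translation":[-0.003,-0.008,0],"twist":[0,0,0],"claw":1},
    {"translation":[0,0,0],"twist":[0,0,0],"claw":1}
  ]
}}

```text
t: 5.22
ee_pos: [0.5793, 0.1131, 0.0916]
ee_rot: [-0.311, -3.126, 0.001]
force: [0.0, 0.0, -4.0]
finger_gap: 0.0241
```

```bash
python3 go.py 0.5802 0.1157 0.085 78.9
python3 - <<'E'
from cell import eyes
import cv2,pickle
import numpy as np
from h import *
s=eyes.snapshot("side");t=eyes.snapshot("top");pickle.dump(s,open("side2.pkl","wb"));pickle.dump(t,open("top2.pkl","wb"))
s=s["img"][:,:,::-1];t=t["img"][:,:,::-1]
cv2.imwrite("pics/c1.png",np.hstack([cv2.resize(s[130:250,230:350],(400,400),interpolation=2),cv2.resize(t[130:250,200:320],(400,400),interpolation=2)]))
E
```

```text
t 5.22 pos [0.5793 0.1131 0.0916] yaw 78.65 gap 0.0241 F [ 0.  0. -4.]
turn first twist [-0.0008 -0.0004 -0.0044] then total tool shift [-0.0004  0.0027  0.0066]
or shift in present axes [-0.0004  0.0027  0.0066]
```

View pics/c1.png

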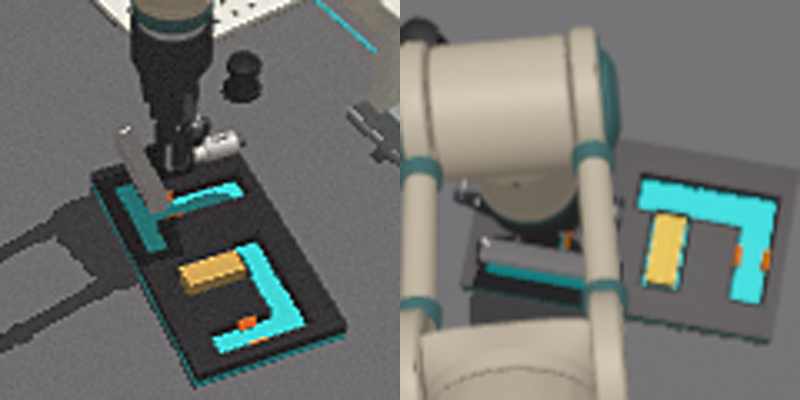

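```bash
cat > inhand.py <<'E'
from h import *
import pickle
s=Cam(pickle.load(open("side2.pkl","rb")));t=Cam(pickle.load(open("top2.pkl","rb")))
tr=np.load("poses.npy",allow_pickle=True).item()["tray"]
p=[.5793,.1131,np.radians(-11.35),.0734]
out=[]
for c,(x0,y0,w,h) in((s,(250,150,70,70)),(t,(205,180,70,70))):
    im=cv2.resize(c.img[:,:,::-1],None,fx=5.7,fy=5.7,interpolation=2)
    wire(c,im,MIC,p,(0,0,255),5.7)
    wire(c,im,[(-62.5,-39.5,15.5,120.5,8,21)],tr,(255,0,255),5.7)
    S=5.7;out.append(im[int(y0*S):int(y0*S)+399,int(x0*S):int(x0*S)+399])
cv2.imwrite("pics/c2.png",np.hstack(out))
E
python3 inhand.py
```

```text
(no output)
```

View pics/c2.png

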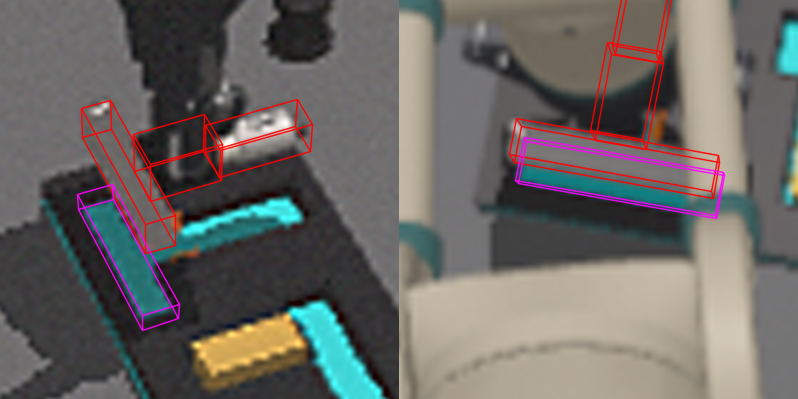

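Call:
{"api": "drive_tool", "payload": {
  "motion": [
    {"translation":[-0.0004,0.0027,0.01],"twist":[-0.0008,-0.0004,-0.0044],"claw":1},
    {"translation":[0,0,0.018],"twist":[0,0,0],"claw":1},
    {"translation":[0,0,0.012],"twist":[0,0,0],"claw":1},
    {"translation":[0,0,0.005],"twist":[0,0,0],"claw":1},
    {"translation":[0,0,0],"twist":[0,0,0],"claw":1},
    {"translation":[0,0,0],"twist":[0,0,0],"claw":1}
  ]
}}

```text
t: 5.82
ee_pos: [0.5801, 0.1192, 0.0466]
ee_rot: [-0.295, -3.128, -0.001]
force: [-0.7, 0.2, -3.1]
finger_gap: 0.024
```

```bash
python3 go.py 0.5802 0.1157 0.026 78.93
python3 - <<'E'
from cell import eyes,r
import pickle
from h import *
s=eyes.snapshot("side");t=eyes.snapshot("top");pickle.dump(s,open("side2.pkl","wb"));pickle.dump(t,open("top2.pkl","wb"))
o=r.get_obs();e=o["ee_pos"]
s=open("inhand.py").read().split("\n")
s[4]=f"p=[{e[0]},{e[1]},np.radians(-11.07),{e[2]-.018}]"
open("inhand.py","w").write("\n".join(s).replace("c2.png","c3.png"))
E
python3 inhand.py
```

```text
t 5.82 pos [0.5801 0.1192 0.0466] yaw 79.22 gap 0.024 F [-0.7  0.2 -3.1]
turn first twist [ 0.0009 -0.0001  0.005 ] then total tool shift [-0.0008 -0.0034  0.0206]
or shift in present axes [-0.0008 -0.0035  0.0206]
```

View pics/c3.png

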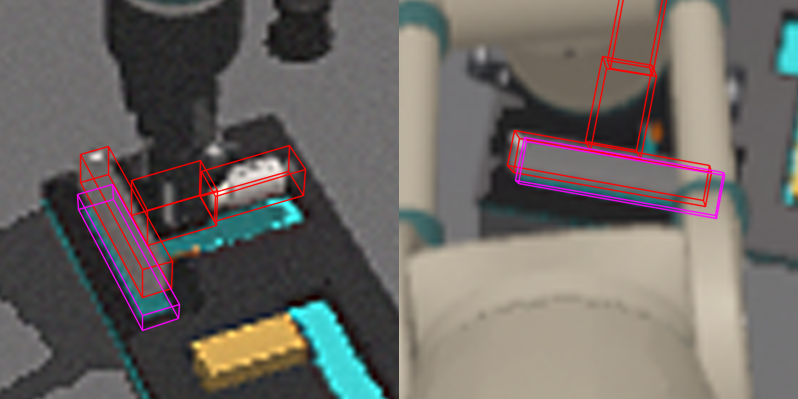

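Call:
{"api": "drive_tool", "payload": {
  "motion": [
    {"translation":[-0.0006,-0.0034,0],"twist":[0.0009,0,0.005],"claw":1},
    {"translation":[0,0,0],"twist":[0,0,0],"claw":1},
    {"translation":[0,0,0],"twist":[0,0,0],"claw":1},
    {"translation":[0,0,0],"twist":[0,0,0],"claw":1},
    {"translation":[0,0,0],"twist":[0,0,0],"claw":1}
  ]
}}

```text
t: 6.33
ee_pos: [0.5803, 0.1147, 0.0472]
ee_rot: [0.305, 3.126, 0.0]
force: [0.5, -0.1, -4.1]
finger_gap: 0.0237
```

```bash
python3 go.py 0.5802 0.1157 0.026 78.93
python3 - <<'E'
from cell import eyes,r
import pickle
from h import *
s=eyes.snapshot("side");t=eyes.snapshot("top");pickle.dump(s,open("side2.pkl","wb"));pickle.dump(t,open("top2.pkl","wb"))
o=r.get_obs();e=o["ee_pos"]
s=open("inhand.py").read().split("\n")
s[4]=f"p=[{e[0]},{e[1]},np.radians(-11.07),{e[2]-.018}]"
open("inhand.py","w").write("\n".join(s).replace("c3.png","c4.png"))
E
python3 inhand.py;python3 go.py 0.5802 0.1157 0.026 78.93
```

```text
t 6.33 pos [0.5803 0.1147 0.0472] yaw 78.84 gap 0.0237 F [ 0.5 -0.1 -4.1]
turn first twist [ 0.0001  0.0008 -0.0015] then total tool shift [0.0003 0.001  0.0212]
or shift in present axes [0.0003 0.001  0.0212]
t 6.43 pos [0.5802 0.1147 0.047 ] yaw 78.84 gap 0.0238 F [ 0.1 -0.1 -2.7]
turn first twist [ 0.0001  0.0006 -0.0015] then total tool shift [0.0002 0.001  0.021 ]
or shift in present axes [0.0003 0.001  0.021 ]
```

View pics/c4.png

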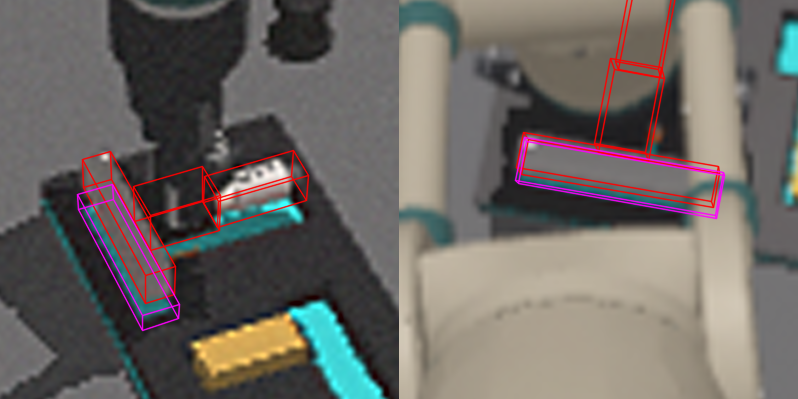

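Call:
{"api": "drive_tool", "payload": {
  "motion": [
    {"translation":[0.0002,0.001,0.004],"twist":[0,0,-0.0015],"claw":1},
    {"translation":[0,0,0.004],"twist":[0,0,0],"claw":1},
    {"translation":[0,0,0.003],"twist":[0,0,0],"claw":1},
    {"translation":[0,0,0.003],"twist":[0,0,0],"claw":1},
    {"translation":[0,0,0.002],"twist":[0,0,0],"claw":1},
    {"translation":[0,0,0],"twist":[0,0,0],"claw":1}
  ]
}}

```text
t: 6.93
ee_pos: [0.5803, 0.1157, 0.0311]
ee_rot: [0.303, 3.126, -0.0]
force: [-0.7, -0.5, -0.7]
finger_gap: 0.0239
```

```bash
python3 go.py 0.5802 0.1157 0.026 78.93
```

```text
t 6.93 pos [0.5803 0.1157 0.0311] yaw 78.94 gap 0.0239 F [-0.7 -0.5 -0.7]
turn first twist [-0.      0.0006  0.0002] then total tool shift [ 0.0001 -0.      0.0051]
or shift in present axes [ 0.0001 -0.      0.0051]
```

Call:
{"api": "drive_tool", "payload": {
  "motion": [
    {"translation":[0,0,0.002],"twist":[0,0,0],"claw":1},
    {"translation":[0,0,0.002],"twist":[0,0,0],"claw":1},
    {"translation":[0,0,0.002],"twist":[0,0,0],"claw":1},
    {"translation":[0,0,0.001],"twist":[0,0,0],"claw":1},
    {"translation":[0,0,0],"twist":[0,0,0],"claw":1}
  ]
}}

```text
t: 7.35
ee_pos: [0.5811, 0.1157, 0.0262]
ee_rot: [0.302, 3.124, 0.0]
force: [-2.7, -1.1, 14.5]
finger_gap: 0.0236
```

```bash
python3 go.py 0.5802 0.1157 0.026 78.93
```

```text
t 7.35 pos [0.5811 0.1157 0.0262] yaw 78.95 gap 0.0236 F [-2.7 -1.1 14.5]
turn first twist [0.0004 0.0029 0.0003] then total tool shift [ 0.0009 -0.0002  0.0002]
or shift in present axes [ 0.0009 -0.0002  0.0002]
```

Call:
{"api": "drive_tool", "payload": {
  "motion": [
    {"translation":[0,0,0.002],"twist":[0,0,0],"claw":1},
    {"translation":[0,0,0.002],"twist":[0,0,0],"claw":1},
    {"translation":[0,0,0],"twist":[0,0,0],"claw":1},
    {"translation":[0,0,0],"twist":[0,0,0],"claw":1}
  ]
}}

```text
t: 7.68
ee_pos: [0.5812, 0.1157, 0.0261]
ee_rot: [0.302, 3.123, 0.0]
force: [-10.5, -2.7, 37.4]
finger_gap: 0.0241
```

```bash
python3 go.py 0.5802 0.1157 0.026 78.93
```

```text
t 7.68 pos [0.5812 0.1157 0.0261] yaw 78.96 gap 0.0241 F [-10.5  -2.7  37.4]
turn first twist [0.0006 0.0045 0.0005] then total tool shift [ 0.0009 -0.0002  0.0001]
or shift in present axes [ 0.0009 -0.0002  0.0001]
```

Hard stop at seat height (z = 0.0261, i.e. the underside at about 8 mm). I'll unload, release and rise.

Call:
{"api": "drive_tool", "payload": {
  "motion": [
    {"translation":[0,0,-0.003],"twist":[0,0,0],"claw":1},
    {"translation":[0,0,-0.0015],"twist":[0,0,0],"claw":1},
    {"translation":[0,0,0],"twist":[0,0,0],"claw":0.4},
    {"translation":[0,0,0],"twist":[0,0,0],"claw":0.4},
    {"translation":[0,0,0],"twist":[0,0,0],"claw":0.4},
    {"translation":[0,0,-0.015],"twist":[0,0,0],"claw":0.4},
    {"translation":[0,0,-0.035],"twist":[0,0,0],"claw":0.3},
    {"translation":[0,0,-0.035],"twist":[0,0,0],"claw":0.2},
    {"translation":[0,0,-0.03],"twist":[0,0,0],"claw":0.2}
  ]
}}

```text
t: 8.43
ee_pos: [0.5803, 0.116, 0.1402]
ee_rot: [-0.303, -3.127, -0.0]
force: [0.9, -0.7, 0.6]
finger_gap: 0.0683
```

```bash
python3 go.py 0.467 -0.374 0.12 -34.9
```

```text
t 8.43 pos [0.5803 0.116  0.1402] yaw 78.94 gap 0.0683 F [ 0.9 -0.7  0.6]
turn first twist [-3.0000e-04 -3.0000e-04  1.9869e+00] then total tool shift [-0.4667  0.1874  0.0202]
or shift in present axes [ 0.0172 -0.5026  0.0201]
```

Call:
{"api": "drive_tool", "payload": {
  "motion": [
    {"translation":[0.0005,-0.015,0],"twist":[0,0,0],"claw":0.2},
    {"translation":[0.001,-0.03,0],"twist":[0,0,0],"claw":0.2},
    {"translation":[0.0013,-0.038,0],"twist":[0,0,0],"claw":0.2},
    {"translation":[0.0013,-0.038,0],"twist":[0,0,0],"claw":0.2},
    {"translation":[0.0013,-0.038,0],"twist":[0,0,0],"claw":0.2},
    {"translation":[0.0013,-0.038,0],"twist":[0,0,0],"claw":0.2},
    {"translation":[0.0013,-0.038,0],"twist":[0,0,0],"claw":0.2},
    {"translation":[0.0013,-0.038,0],"twist":[0,0,0],"claw":0.2},
    {"translation":[0.0013,-0.038,0],"twist":[0,0,0],"claw":0.2},
    {"translation":[0.0013,-0.038,0],"twist":[0,0,0],"claw":0.2}
  ]
}}

```text
t: 9.27
ee_pos: [0.5005, -0.2261, 0.1383]
ee_rot: [-0.303, -3.126, -0.001]
force: [0.7, 0.3, -0.0]
finger_gap: 0.0682
```

Call:
{"api": "drive_tool", "payload": {
  "motion": [
    {"translation":[0.0013,-0.038,0],"twist":[0,0,0],"claw":0.2},
    {"translation":[0.0013,-0.038,0],"twist":[0,0,0],"claw":0.2},
    {"translation":[0.0013,-0.038,0],"twist":[0,0,0],"claw":0.2},
    {"translation":[0.0013,-0.0276,0],"twist":[0,0,0.05],"claw":0.2},
    {"translation":[0,-0.012,0],"twist":[0,0,0.12],"claw":0.2},
    {"translation":[0,0,0],"twist":[0,0,0.12],"claw":0.2},
    {"translation":[0,0,0],"twist":[0,0,0.12],"claw":0.2},
    {"translation":[0,0,0],"twist":[0,0,0.12],"claw":0.2},
    {"translation":[0,0,0],"twist":[0,0,0.12],"claw":0.2},
    {"translation":[0,0,0],"twist":[0,0,0.12],"claw":0.2}
  ]
}}

```text
t: 10.1
ee_pos: [0.4659, -0.374, 0.1379]
ee_rot: [-1.463, -2.778, -0.001]
force: [-0.2, -0.4, -0.6]
finger_gap: 0.0682
```

Call:
{"api": "drive_tool", "payload": {
  "motion": [
    {"translation":[0,0,0],"twist":[0,0,0.12],"claw":0.2},
    {"translation":[0,0,0],"twist":[0,0,0.12],"claw":0.2},
    {"translation":[0,0,0],"twist":[0,0,0.12],"claw":0.2},
    {"translation":[0,0,0],"twist":[0,0,0.12],"claw":0.2},
    {"translation":[0,0,0],"twist":[0,0,0.12],"claw":0.2},
    {"translation":[0,0,0],"twist":[0,0,0.12],"claw":0.2},
    {"translation":[0,0,0],"twist":[0,0,0.12],"claw":0.2},
    {"translation":[0,0,0],"twist":[0,0,0.12],"claw":0.2},
    {"translation":[0,0,0],"twist":[0,0,0.12],"claw":0.2},
    {"translation":[0,0,0],"twist":[0,0,0.07],"claw":0.2}
  ]
}}

```text
t: 10.93
ee_pos: [0.466, -0.3739, 0.138]
ee_rot: [-2.738, -1.537, 0.0]
force: [-0.4, 0.1, 0.2]
finger_gap: 0.0686
```

```bash
python3 go.py 0.467 -0.374 0.016 -34.9
python3 - <<'E'
from cell import eyes
import cv2,pickle
from h import *
t=eyes.snapshot("top");s=eyes.snapshot("side")
pickle.dump(t,open("top3.pkl","wb"));pickle.dump(s,open("side3.pkl","wb"))
tr=np.load("poses.npy",allow_pickle=True).item()
x,y,a=tr["tray"];C,S=np.cos(a),np.sin(a);p=[x-.02*C-.068*S*1+0*C,0,a,.008]
p[0]=x+C*-.02-S*.068;p[1]=y+S*-.02+C*.068
out=[]
for d,(x0,y0) in((t,(220,155)),(s,(255,155))):
    c=Cam(d)
    raw=cv2.resize(c.img[:,:,::-1],None,fx=5,fy=5,interpolation=2);im=raw.copy();wire(c,im,MIC,p,(0,0,255),5)
    f=lambda i:i[y0*5:y0*5+290,x0*5:x0*5+390]
    out.append(np.hstack([f(raw),f(im)]))
cv2.imwrite("pics/m1.png",np.vstack(out))
E
```

```text
t 10.93 pos [ 0.466  -0.3739  0.138 ] yaw -31.37 gap 0.0686 F [-0.4  0.1  0.2]
turn first twist [-0.0014 -0.0007  0.0617] then total tool shift [0.0005 0.0009 0.122 ]
or shift in present axes [0.0003 0.0011 0.122 ]
```

View pics/m1.png

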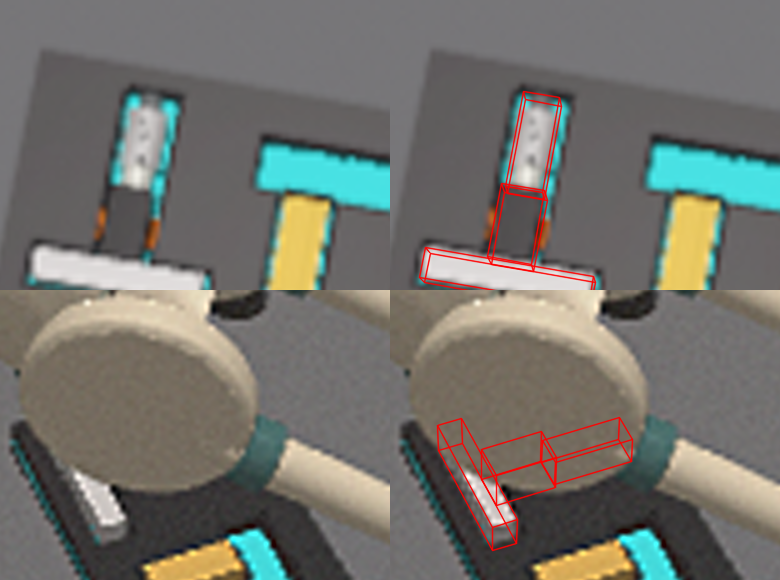

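The mic sits in the T recess matching the seated wireframe. Now the square.

Call:
{"api": "drive_tool", "payload": {
  "motion": [
    {"translation":[0.0003,0.0009,0],"twist":[-0.0014,-0.0007,0.0617],"claw":0.3},
    {"translation":[0,0,0.02],"twist":[0,0,0],"claw":0.3},
    {"translation":[0,0,0.033],"twist":[0,0,0],"claw":0.3},
    {"translation":[0,0,0.033],"twist":[0,0,0],"claw":0.3},
    {"translation":[0,0,0.022],"twist":[0,0,0],"claw":0.3},
    {"translation":[0,0,0.012],"twist":[0,0,0],"claw":0.3},
    {"translation":[0,0,0.003],"twist":[0,0,0],"claw":0.3},
    {"translation":[0,0,0],"twist":[0,0,0],"claw":0.3}
  ]
}}

```text
t: 11.7
ee_pos: [0.4668, -0.3739, 0.0149]
ee_rot: [-2.78, -1.461, 0.001]
force: [-0.5, -0.6, 1.1]
finger_gap: 0.0599
```

```bash
python3 go.py 0.467 -0.374 0.015 -34.9
python3 - <<'E'
from cell import eyes
import cv2
s=eyes.snapshot("side")["img"][:,:,::-1];t=eyes.snapshot("top")["img"][:,:,::-1]
import numpy as np
cv2.imwrite("pics/g2.png",np.hstack([cv2.resize(s[260:360,290:390],(400,400),interpolation=2),cv2.resize(t[190:290,350:450],(400,400),interpolation=2)]))
E
```

```text
t 11.7 pos [ 0.4668 -0.3739  0.0149] yaw -34.53 gap 0.0599 F [-0.5 -0.6  1.1]
turn first twist [-0.0011 -0.0001  0.0064] then total tool shift [ 0.      0.0002 -0.0001]
or shift in present axes [ 0.      0.0002 -0.0001]
```

View pics/g2.png

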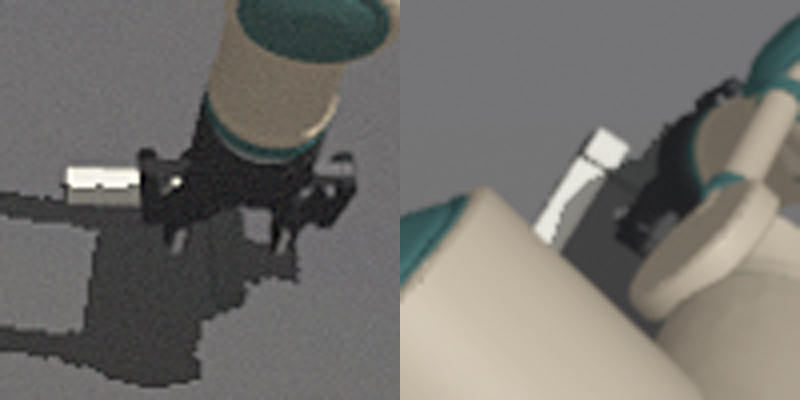

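Call:
{"api": "drive_tool", "payload": {
  "motion": [
    {"translation":[0,0,0],"twist":[-0.001,0,0.0064],"claw":0.5},
    {"translation":[0,0,0],"twist":[0,0,0],"claw":1},
    {"translation":[0,0,0],"twist":[0,0,0],"claw":1},
    {"translation":[0,0,0],"twist":[0,0,0],"claw":1},
    {"translation":[0,0,0],"twist":[0,0,0],"claw":1},
    {"translation":[0,0,0],"twist":[0,0,0],"claw":1},
    {"translation":[0,0,0],"twist":[0,0,0],"claw":1}
  ],
  "grip_force": 90
}}

```text
t: 12.38
ee_pos: [0.4676, -0.3747, 0.0177]
ee_rot: [2.782, 1.45, 0.002]
force: [-0.8, 1.4, 6.3]
finger_gap: 0.0196
```

```bash
python3 go.py 0.5576 -0.0623 0.12 -101.07
```

```text
t 12.38 pos [ 0.4676 -0.3747  0.0177] yaw -34.94 gap 0.0196 F [-0.8  1.4  6.3]
turn first twist [ 0.0041 -0.0015  1.1541] then total tool shift [ 0.0283 -0.3238 -0.1023]
or shift in present axes [ 0.3075 -0.1047 -0.1029]
```

Call:
{"api": "drive_tool", "payload": {
  "motion": [
    {"translation":[0,0,-0.008],"twist":[0,0,0],"claw":1},
    {"translation":[0,0,-0.02],"twist":[0,0,0],"claw":1},
    {"translation":[0,0,-0.03],"twist":[0,0,0],"claw":1},
    {"translation":[0,0,-0.025],"twist":[0,0,0],"claw":1},
    {"translation":[0,0,-0.01],"twist":[0,0,0.05],"claw":1},
    {"translation":[0,0,0],"twist":[0,0,0.1],"claw":1},
    {"translation":[0,0,0],"twist":[0,0,0.11],"claw":1},
    {"translation":[0,0,0],"twist":[0,0,0.11],"claw":1},
    {"translation":[0,0,0],"twist":[0,0,0.11],"claw":1},
    {"translation":[0,0,0],"twist":[0,0,0.11],"claw":1}
  ]
}}

```text
t: 13.22
ee_pos: [0.4666, -0.3736, 0.1088]
ee_rot: [3.089, 0.57, 0.001]
force: [-0.1, 0.0, -5.2]
finger_gap: 0.0194
```

Call:
{"api": "drive_tool", "payload": {
  "motion": [
    {"translation":[0,0,0],"twist":[0,0,0.11],"claw":1},
    {"translation":[0,0,0],"twist":[0,0,0.11],"claw":1},
    {"translation":[0,0,0],"twist":[0,0,0.11],"claw":1},
    {"translation":[0,0,0],"twist":[0,0,0.11],"claw":1},
    {"translation":[0,0,0],"twist":[0,0,0.08],"claw":1},
    {"translation":[0,0,0],"twist":[0,0,0.0441],"claw":1},
    {"translation":[0.0009,-0.01,0],"twist":[0,0,0],"claw":1},
    {"translation":[0.0018,-0.02,0],"twist":[0,0,0],"claw":1},
    {"translation":[0.0026,-0.03,0],"twist":[0,0,0],"claw":1},
    {"translation":[0.0028,-0.032,0],"twist":[0,0,0],"claw":1}
  ]
}}

```text
t: 14.05
ee_pos: [0.4925, -0.2844, 0.1088]
ee_rot: [3.126, -0.305, 0.002]
force: [0.5, 0.7, -5.6]
finger_gap: 0.0195
```

```bash
python3 go.py 0.5576 -0.0623 0.11 -101.07
```

```text
t 14.05 pos [ 0.4925 -0.2844  0.1088] yaw -101.13 gap 0.0195 F [ 0.5  0.7 -5.6]
turn first twist [ 0.0007 -0.0013 -0.0011] then total tool shift [ 0.0212 -0.2304 -0.0012]
or shift in present axes [ 0.021  -0.2305 -0.0014]
```

Call:
{"api": "drive_tool", "payload": {
  "motion": [
    {"translation":[0.0032,-0.036,0],"twist":[0,0,0],"claw":1},
    {"translation":[0.0034,-0.038,0],"twist":[0,0,0],"claw":1},
    {"translation":[0.0034,-0.038,0],"twist":[0,0,0],"claw":1},
    {"translation":[0.0034,-0.038,0],"twist":[0,0,0],"claw":1},
    {"translation":[0.003,-0.033,0],"twist":[0,0,0],"claw":1},
    {"translation":[0.0023,-0.023,0],"twist":[0,0,0],"claw":1},
    {"translation":[0.0015,-0.016,0],"twist":[0,0,0],"claw":1},
    {"translation":[0.0008,-0.008,0],"twist":[0,0,0],"claw":1},
    {"translation":[0,0,0],"twist":[0,0,0],"claw":1},
    {"translation":[0,0,0],"twist":[0,0,0],"claw":1}
  ]
}}

```text
t: 14.88
ee_pos: [0.5573, -0.0638, 0.1088]
ee_rot: [3.125, -0.301, 0.002]
force: [0.4, -0.8, -5.0]
finger_gap: 0.0192
```

```bash
cat > look.py <<'E'
from cell import eyes,r
import pickle,sys
from h import *
s=Cam(eyes.snapshot("side"));t=Cam(eyes.snapshot("top"))
pickle.dump((s,t),open("last.pkl","wb"))
e=r.get_obs()["ee_pos"];H=float(sys.argv[2])
tr=np.load("poses.npy",allow_pickle=True).item()["tray"]
p=[e[0],e[1],float(sys.argv[3]) if len(sys.argv)>3 else tr[2],e[2]-H]
out=[]
for c,(x0,y0,w,h) in((s,(265,160,70,70)),(t,(255,165,70,70))):
    im=cv2.resize(c.img[:,:,::-1],None,fx=5.7,fy=5.7,interpolation=2)
    wire(c,im,SQ,p,(0,0,255),5.7)
    wire(c,im,[(-47.5,47.5,-124.5,-97.5,8,21),(18.5,47.5,-97.5,-2.5,8,21)],tr,(255,0,255),5.7)
    S=5.7;out.append(im[int(y0*S):int(y0*S)+399,int(x0*S):int(x0*S)+399])
cv2.imwrite(sys.argv[1],np.hstack(out))
E
python3 look.py pics/d1.png 0.0177;python3 go.py 0.5576 -0.0623 0.045 -101.07
```

```text
t 14.98 pos [ 0.5573 -0.0649  0.1089] yaw -101.12 gap 0.0195 F [ 0.1 -0.7 -5.2]
turn first twist [ 0.0023 -0.0018 -0.0008] then total tool shift [-0.0002 -0.0026  0.0639]
or shift in present axes [-0.0003 -0.0027  0.0638]
```

View pics/d1.png

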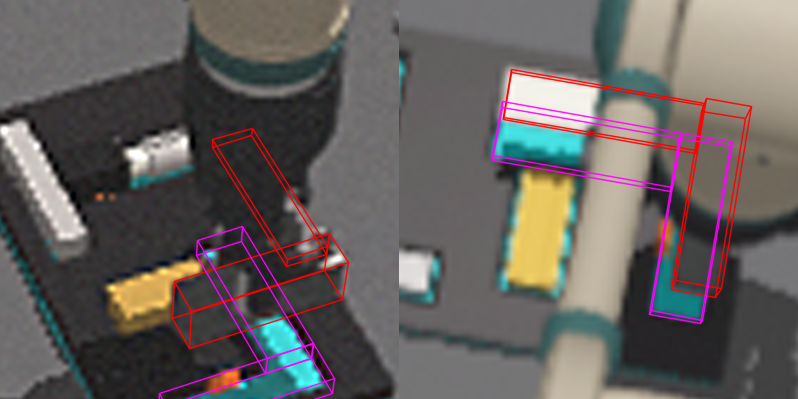

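Call:
{"api": "drive_tool", "payload": {
  "motion": [
    {"translation":[-0.0002,-0.0022,0.012],"twist":[0.002,-0.0018,0],"claw":1},
    {"translation":[0,0,0.02],"twist":[0,0,0],"claw":1},
    {"translation":[0,0,0.017],"twist":[0,0,0],"claw":1},
    {"translation":[0,0,0.01],"twist":[0,0,0],"claw":1},
    {"translation":[0,0,0],"twist":[0,0,0],"claw":1},
    {"translation":[0,0,0],"twist":[0,0,0],"claw":1},
    {"translation":[0,0,0],"twist":[0,0,0],"claw":1},
    {"translation":[0,0,0],"twist":[0,0,0],"claw":1}
  ]
}}

```text
t: 15.65
ee_pos: [0.5591, -0.0622, 0.0511]
ee_rot: [3.127, -0.304, 0.005]
force: [-0.6, -0.6, -5.4]
finger_gap: 0.0197
```

```bash
python3 look.py pics/d2.png 0.0177;python3 go.py 0.5576 -0.0623 0.045 -101.07
```

```text
t 15.75 pos [ 0.5589 -0.062   0.051 ] yaw -101.1 gap 0.0195 F [-0.4  0.6 -5. ]
turn first twist [-0.0003 -0.0027 -0.0005] then total tool shift [-0.0012  0.0006  0.006 ]
or shift in present axes [-0.0012  0.0006  0.006 ]
```

View pics/d2.png

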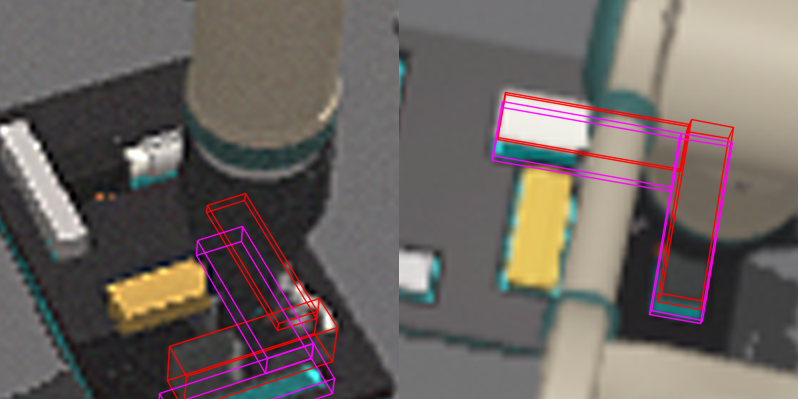

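Call:
{"api": "drive_tool", "payload": {
  "motion": [
    {"translation":[-0.0012,0.0006,0.004],"twist":[0,-0.0027,0],"claw":1},
    {"translation":[0,0,0.004],"twist":[0,0,0],"claw":1},
    {"translation":[0,0,0.003],"twist":[0,0,0],"claw":1},
    {"translation":[0,0,0],"twist":[0,0,0],"claw":1},
    {"translation":[0,0,0],"twist":[0,0,0],"claw":1},
    {"translation":[0,0,0],"twist":[0,0,0],"claw":1}
  ]
}}

```text
t: 16.25
ee_pos: [0.5568, -0.062, 0.0389]
ee_rot: [-3.126, 0.303, 0.003]
force: [0.0, 0.2, -5.9]
finger_gap: 0.0197
```

```bash
python3 look.py pics/d3.png 0.0177;python3 go.py 0.5576 -0.0623 0.026 -101.07
```

```text
t 16.35 pos [ 0.5569 -0.0621  0.0391] yaw -101.09 gap 0.0195 F [ 0.1 -0.3 -5.3]
turn first twist [-0.0004  0.0018 -0.0004] then total tool shift [0.0007 0.0001 0.0131]
or shift in present axes [0.0007 0.0001 0.0131]
```

View pics/d3.png

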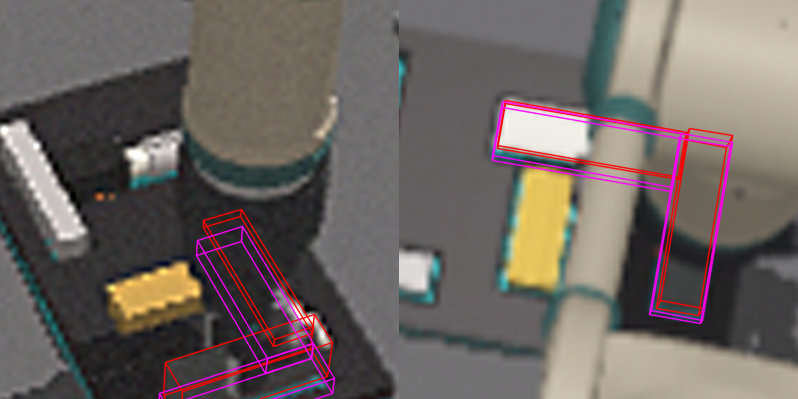

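Call:
{"api": "drive_tool", "payload": {
  "motion": [
    {"translation":[0.0004,0.0003,0.003],"twist":[0,0,0],"claw":1},
    {"translation":[0,0,0.003],"twist":[0,0,0],"claw":1},
    {"translation":[0,0,0.003],"twist":[0,0,0],"claw":1},
    {"translation":[0,0,0],"twist":[0,0,0],"claw":1},
    {"translation":[0,0,0],"twist":[0,0,0],"claw":1}
  ]
}}

```text
t: 16.77
ee_pos: [0.5577, -0.0626, 0.0301]
ee_rot: [-3.126, 0.304, 0.001]
force: [0.0, -2.0, -2.0]
finger_gap: 0.0196
```

```bash
python3 go.py 0.5576 -0.0623 0.026 -101.07
```

```text
t 16.77 pos [ 0.5577 -0.0626  0.0301] yaw -101.1 gap 0.0196 F [ 0. -2. -2.]
turn first twist [-0.0003  0.0007 -0.0005] then total tool shift [-0.0002 -0.0003  0.0041]
or shift in present axes [-0.0002 -0.0003  0.0041]
```

Call:
{"api": "drive_tool", "payload": {
  "motion": [
    {"translation":[0,0,0.002],"twist":[0,0,0],"claw":1},
    {"translation":[0,0,0.002],"twist":[0,0,0],"claw":1},
    {"translation":[0,0,0.002],"twist":[0,0,0],"claw":1},
    {"translation":[0,0,0],"twist":[0,0,0],"claw":1},
    {"translation":[0,0,0],"twist":[0,0,0],"claw":1}
  ]
}}

```text
t: 17.18
ee_pos: [0.5579, -0.0626, 0.0257]
ee_rot: [-3.127, 0.303, -0.0]
force: [-1.8, -0.1, 10.9]
finger_gap: 0.0198
```

```bash
python3 go.py 0.5576 -0.0623 0.0257 -101.07
```

```text
t 17.18 pos [ 0.5579 -0.0626  0.0257] yaw -101.08 gap 0.0198 F [-1.8 -0.1 10.9]
turn first twist [-0.0002 -0.0002 -0.0002] then total tool shift [-0.0004 -0.0003  0.    ]
or shift in present axes [-0.0004 -0.0003  0.    ]
```

Call:
{"api": "drive_tool", "payload": {
  "motion": [
    {"translation":[0,0,0.002],"twist":[0,0,0],"claw":1},
    {"translation":[0,0,0.002],"twist":[0,0,0],"claw":1},
    {"translation":[0,0,0],"twist":[0,0,0],"claw":1},
    {"translation":[0,0,0],"twist":[0,0,0],"claw":1}
  ]
}}

```text
t: 17.52
ee_pos: [0.558, -0.0626, 0.0256]
ee_rot: [3.127, -0.303, 0.003]
force: [-9.6, 0.9, 37.1]
finger_gap: 0.0197
```

```bash
python3 go.py 0.5576 -0.0623 0.0257 -101.07
```

```text
t 17.52 pos [ 0.558  -0.0626  0.0256] yaw -101.07 gap 0.0197 F [-9.6  0.9 37.1]
turn first twist [ 0.0001 -0.0018 -0.    ] then total tool shift [-0.0004 -0.0003 -0.0001]
or shift in present axes [-0.0004 -0.0003 -0.0001]
```

Hard stop again at the expected height. Releasing.

Call:
{"api": "drive_tool", "payload": {
  "motion": [
    {"translation":[0,0,-0.003],"twist":[0,0,0],"claw":1},
    {"translation":[0,0,-0.0013],"twist":[0,0,0],"claw":1},
    {"translation":[0,0,0],"twist":[0,0,0],"claw":0.45},
    {"translation":[0,0,0],"twist":[0,0,0],"claw":0.45},
    {"translation":[0,0,0],"twist":[0,0,0],"claw":0.45},
    {"translation":[0,0,-0.015],"twist":[0,0,0],"claw":0.45},
    {"translation":[0,0,-0.035],"twist":[0,0,0],"claw":0.45},
    {"translation":[0,0,-0.035],"twist":[0,0,0],"claw":0.45},
    {"translation":[0,0,-0.04],"twist":[0,0,0],"claw":0.45}
  ]
}}

```text
t: 18.27
ee_pos: [0.556, -0.0621, 0.1485]
ee_rot: [-3.125, 0.304, 0.011]
force: [0.9, -1.2, -1.3]
finger_gap: 0.0469
```

Call:
{"api": "drive_tool", "payload": {
  "motion": [
    {"translation":[0.0,0.03,-0.03],"twist":[0,0,0],"claw":0.45},
    {"translation":[0.0,0.038,-0.03],"twist":[0,0,0],"claw":0.45},
    {"translation":[0.0,0.038,-0.02],"twist":[0,0,0],"claw":0.45},
    {"translation":[0.0,0.038,0],"twist":[0,0,0],"claw":0.45},
    {"translation":[0.0,0.038,0],"twist":[0,0,0],"claw":0.45},
    {"translation":[0.0,0.038,0],"twist":[0,0,0],"claw":0.45},
    {"translation":[0.0,0.038,0],"twist":[0,0,0],"claw":0.45},
    {"translation":[0.0,0.038,0],"twist":[0,0,0],"claw":0.45},
    {"translation":[0,0,0],"twist":[0,0,0],"claw":0.45}
  ]
}}

```text
t: 19.02
ee_pos: [0.5003, -0.3535, 0.2223]
ee_rot: [3.122, -0.312, -0.006]
force: [0.2, 0.2, 1.5]
finger_gap: 0.0471
```

```bash
cat > fin.py <<'E'
from cell import eyes,r
import pickle,sys
from h import *
s=Cam(eyes.snapshot("side"));t=Cam(eyes.snapshot("top"));print(r.get_obs()["t"])
pickle.dump((s,t),open("fin.pkl","wb"))
x,y,a=np.load("poses.npy",allow_pickle=True).item()["tray"];C,S=np.cos(a),np.sin(a)
P=lambda q:[x+C*q[0]-S*q[1],y+S*q[0]+C*q[1],a,.008]
out=[]
for c,(x0,y0) in((t,(215,160)),(s,(250,168))):
    sc=3.9;raw=cv2.resize(c.img[:,:,::-1],None,fx=sc,fy=sc,interpolation=2);im=raw.copy()
    wire(c,im,MIC,P((-.02,.068)),(0,0,255),sc);wire(c,im,SQ,P((-.008,-.111)),(0,0,255),sc)
    f=lambda i:i[int(y0*sc):int(y0*sc)+298,int(x0*sc):int(x0*sc)+398]
    out.append(np.hstack([f(raw),f(im)]))
cv2.imwrite(sys.argv[1],np.vstack(out))
cv2.imwrite(sys.argv[2],np.vstack([t.img[:,:,::-1][:300],s.img[:,:,::-1][100:400]]))
E
python3 fin.py pics/f1.png pics/f2.png
```

```text
19.1167
```

View pics/f1.png

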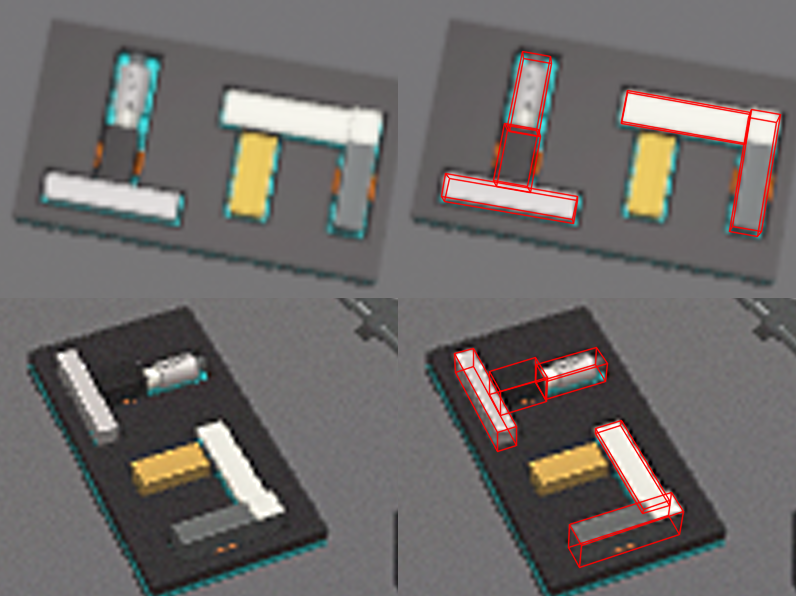

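View pics/f2.png

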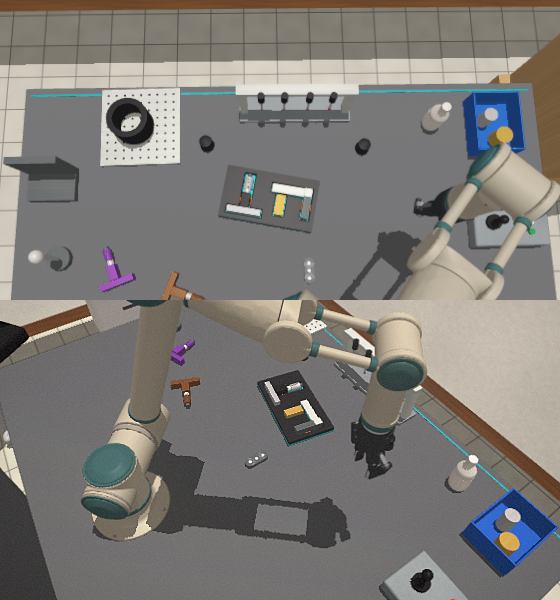

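Both tools appear seated, and the bar and clamp parts look unmoved. I'll check the heights numerically: free-z fits of the tool faces, and the bar before and after.

```bash
python3 - <<'E'
from h import *
import pickle
s,t=pickle.load(open("fin.pkl","rb"))
x,y,a=np.load("poses.npy",allow_pickle=True).item()["tray"];C,S=np.cos(a),np.sin(a)
P=lambda q:[x+C*q[0]-S*q[1],y+S*q[0]+C*q[1],a,.008]
def run(n,fn,bx,p0,bg,wh):
    v=[(c,b,bright(c.img,b,bg,wh)) for c,b in zip((t,s),bx)]
    p,f,m=fit(v,fn,p0,(.004,.004,.03,.005));print(n,"expect",np.round(p0,4),"fit",p.round(4),"cost",round(f,1),round(m,1))
pm,ps=P((-.02,.068)),P((-.008,-.111))
def boxes(pts,pad=2):
    o=[]
    for c in(t,s):
        u=c.px(pts);o.append((*np.floor(u.min(0)-pad).astype(int),*np.ceil(u.max(0)+pad+1).astype(int)))
    return o
def W(p,L):
    C,S=np.cos(p[2]),np.sin(p[2]);return [[p[0]+C*X/1e3-S*Y/1e3,p[1]+S*X/1e3+C*Y/1e3,p[3]+Z/1e3] for X,Y,Z in L]
run("mic base",MICF,boxes(W(pm,[(-40,-50,24),(-40,50,24),(-22,-50,24),(-22,50,24)]),1),pm,130,200)
run("sq",SQF,boxes(W(ps,[(29,-11,30),(53,-11,30),(29,106,19),(53,106,19)])),ps,130,225)
t0=pickle.load(open("top.pkl","rb"))["img"];s0=pickle.load(open("side.pkl","rb"))["img"]
for nm,c,i0 in(("top",t,t0),("side",s,s0)):
    out=[]
    for im in(i0,c.img):
        g=im.astype(int);m=(g[...,0]-g[...,2]>60)&(g[...,1]-g[...,2]>30);m[:160]=0;m[255:]=0;m[:,:240]=0;m[:,330:]=0
        out.append((m.sum(),np.argwhere(m).mean(0).round(2)))
    print("bar",nm,out)
    dif=np.abs(i0.astype(int)-c.img).max(2)
    for q,(r0,c0) in(dict(k1=(143,206),k2=(146,363),link=(270,309)) if nm=="top" else dict(k1=(153,302),link=(259,257))).items():
        print(nm,q,dif[r0-8:r0+9,c0-8:c0+9].mean().round(1))
E
python3 - <<'E'
import cv2,pickle,numpy as np
import sys;sys.path.insert(0,".")
from h import *
s,t=pickle.load(open("fin.pkl","rb"))
f=lambda im,x,y:cv2.resize(im[y:y+60,x:x+80,::-1],(390,292),interpolation=2)
s0=pickle.load(open("side.pkl","rb"))["img"]
cv2.imwrite("pics/f3.png",np.hstack([f(s.img,255,172),f(s.img,275,195)]))
E
```

```text
mic base expect [ 0.5802  0.1157 -0.1932  0.008 ] fit [ 0.5809  0.1158 -0.1866  0.0056] cost 10.0 308.8
sq expect [ 0.5576 -0.0623 -0.1932  0.008 ] fit [ 0.5578 -0.0616 -0.1887  0.0068] cost 25.9 547.1
bar top [(np.int64(219), array([204.14, 278.93])), (np.int64(204), array([204.08, 279.35]))]
top k1 2.3
top k2 2.3
top link 3.1
bar side [(np.int64(175), array([210.4 , 292.94])), (np.int64(150), array([211.01, 293.35]))]
side k1 45.8
side link 5.9
```

View pics/f3.png

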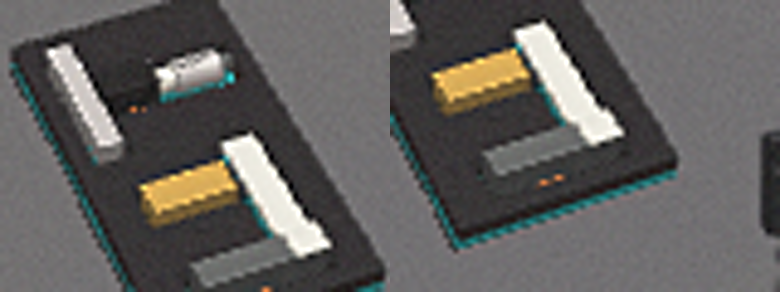

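```bash
python3 -c "
from cell import ticket,r
o=r.get_obs();print(o['t'],o['force'],o['finger_gap']);print(ticket.close_job())"
```

```text
19.1167 [-0.08404926  0.30156243 -0.0331401 ] 0.04712619672042454
the job is handed in; nothing more can be done
None
```

The depth micrometer went into the T recess first, then the engineer's square into the L recess. Each was turned to match, pressed down against the pads and released. I handed the job in at 19.1 s with the arm clear of everything.

**Seating:** Both presses ended on a hard stop at the expected seated height, with about 37 N at the wrist. The end pictures fit the seated outlines to within about 1 mm and 0.4°. The separate height fits came out 1–2 mm below nominal, so neither tool stands proud. I put that offset down to calibration error.

**Left alone:**
- **Brass bar:** it is still in its recess. Its centre moved about 0.4–0.7 px between pictures, which I take as occlusion and shading from the blade, though a shift of up to about 1 mm within its clearance is possible.
- **Clamp parts:** both knobs and the link are unchanged in the top view. The side view disagreed at the left knob, where I judged the arm to be blocking the view.
- **Look-alikes:** I did not touch the brown or purple one.

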